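Index the tube carriage in front of the light panel

ROBOT

A 7-joint arm with a two-finger parallel gripper is mounted at the origin on the work surface. World frame = base frame: x ahead of the robot, y to its left, z up, the work surface at z = 0. Lengths are in mm, angles in rad, forces in N, time in s.
With the tool pointing down it reaches from about 400 to 875 mm from the base axis. Payload 4.4 kg.
Tool frame: the origin (TCP) lies at the very end of the fingers, on their centre line; the grasp point (between the pads) lies 19 mm behind it; z points along the fingers, y is the line along which they close (so a half turn about z gives the same grasp; the last joint's range is limited). The gripper opens to 85 mm and grips with 20 to 120 N. Pads are 22 mm wide; open, the fingers measure 114 mm over their backs; the gripper's body (76 mm by 85 mm) begins 54 mm behind the grasp point. The pads swing forward as they close: fully open they stand 13 mm farther back than shut.
Start: joints at [1.069, 0.628, 0.038, 1.517, -0.027, 0.996, -0.02], TCP at [274.416, -589.248, 231.313] pointing down, gripper open.
Joint ranges: [-3.06, 3.06], [-0.37, 2.12], [-1.25, 1.32], [0.18, 2.47], [-1.1, 4.24], [0.23, 1.98], [-2.94, 2.94]. Speed limits (rad/s): [2.57, 2.57, 3.14, 3.14, 3.14, 3.14, 3.14].

INTERFACE

Orientations are given as [roll, pitch, yaw] about the fixed x, y, z axes, in that order (R = Rz(yaw) Ry(pitch) Rx(roll)).
In Python, from cell import read_state, get_image, camera_info, finish_job gives the robot as it stands.
- The arm moves only by the tool play_rows, never from a script. Its argument "deltas" is one flat list of numbers, 7 for each row, row after row: the shift along the tool's x, y, z in mm, then the turn, a rotation vector about the tool's x, y, z in rad, then the opening, from 0 (shut) to 1 (fully open). In form: [dx, dy, dz, ax, ay, az, grip, dx, dy, dz, ax, ay, az, grip, ...]. A call has 1 to 10 rows; each row is the pose to reach, as a shift and turn from the pose commanded when the call began, along the tool's axes at that moment; what a row does not reach only later rows make up. A row lasts 1/8 s, in which the tool goes at most 62.5 mm and 10.7 degrees, less where a joint would pass 70% of its speed; a pose out of reach is approached as far as the arm can. A call with a gripper value outside its range is refused whole. The fingers move at their own pace and stop on an object; the grip force is fixed at half the most. Time passes only in rows, so rows that repeat a pose let the fingers close. It gives the time, the measured TCP pose, the force, the opening and the grip force at its end, in the units of the state.
- read_state(): the state, without advancing time (a new reading comes with each control period).
- get_image(name): name is "side" or "top"; returns the picture (480x640x3 uint8, red, green, blue); there is no depth.
- camera_info(name): a dict with "fx", "fy", "cx", "cy" (pixels), "T" (4x4, takes a point from camera to world coordinates). Camera axes: x right, y down, z forward; pixel columns grow to the right and rows downward; lengths in mm; the calibration is good to about 2 mm. A picture is of the moment at which its call begins. camera_info takes no time and is no camera call.
- finish_job(): hands the job in; it is judged then, once.
The state is a dict: "clock": time; "qpos": joint angles; "qd": joint speeds; "tau": joint torques, N m; "eef_pos": TCP position; "tool_rot": TCP orientation; "force": force on the tool from outside, world axes, zero at the start; "torque": the same for the moment, N m; "width": finger opening in mm; "gripper_force": force on a finger pad.
Only numpy, scipy, OpenCV 4.12 (cv2) and the standard library are available. Lean on these libraries where they do the work, as an engineer would, in place of code of your own. Each camera call takes 0.05 s, during which the arm holds its last target. There are 200 camera calls.

TASK

The sample carriage is parked at the loading slot in the middle of its slide. Pull up the knob of its index plunger, slide the carriage along until the tubes stand in front of the flat viewing light panel (not the barcode reader), and let the plunger drop fully home into the last hole on that side. The hole strip is clamped only roughly in place, so feel for the hole, and be gentle: do not force the pin against the strip; leave the tube carrier sitting in its nest and the other things on the desk where they are.

Things in the scene. Friction and masses are not known exactly. Their poses are not given: they have to be found in the camera images.
- base: Aluminium base plate of the indexing slide, 260 (x) x 400 (y) x 12 mm, fixed to the desk; origin at the centre of its underside, on the desk. The carriage slides along its y axis on two rails. The index strip lies along its -x edge, towards the robot. The light panel and the barcode reader stand at its +x edge, one centred at y = +84 mm, the other at y = -84 mm.
- strip_place (a point): Middle of the strip's place on the base, 22 mm above the desk, level with the strip's top; axes as the base's. The steel strip, 24 x 300 x 10 mm, has a 40 mm long, 10 mm wide loading slot in its middle and 9.5 mm round holes at 42 mm (not used now) and 84 mm (the last) to each side. It is clamped by slotted ends: slot and holes may all lie up to 13 mm to +y or -y of this point's figures.
- carriage (a joint): Carriage position along the base's y (m): 0 at mid-travel, end stops at +-0.108; starts within 1 mm of 0. At value v the plunger's axis is at x = -85 mm, y = v in the base's frame. An aluminium deck 110 x 120 x 8 mm with a lug 44 mm wide towards the robot that bears the plunger; lug top 34 mm above the desk. It and its load weigh about 1 kg; rails and pin drag 1 to 4 N.
- carriage_mid (a point): Middle of the carriage deck's top face, 34 mm above the desk; axes as the base's.
- knob (a point): Centre of the black index plunger knob, 25 mm in diameter and 24 mm high, axis vertical; 59.5 mm above the desk when home, rising with the plunger. Gripped from above on its round side, in any direction; below it a 23 mm wide nut stands on the lug, and the knob's underside is 12 mm above the lug when home.
- plunger_lift (a joint): How far the plunger is pulled up (m): 0 home (pin 8 mm deep in the slot or, locking the carriage, in a hole), about 0.008 when its flat-ended 8 mm pin rides on the strip, 0.013 at the top of its travel. A spring pushes it down, 8 N at home and 0.6 N more per mm. Let go, it drops onto the strip, and falls home once the carriage brings it over a hole (0.75 mm of play to each side).
- panel_face (a point): Centre of the light panel's opal face, 72 mm above the desk; axes as the base's. A white upright slab 150 mm wide (y), 22 mm thick, its top 126 mm above the desk, fixed on the base with its face at x = 80 mm. Its y in the base's frame (+84 or -84 mm) tells the wanted end.
- reader_face (a point): Centre of the barcode reader's window, 86 mm above the desk: a black box 66 mm wide, 44 mm deep and 46 mm high on a short post, top 109 mm above the desk, at the other end of the base.
- carrier_mid (a point): Centre of the grey one-row tube carrier's body (26 x 112 x 50 mm) with five capped tubes, tops 118 mm above the desk; it sits loose in a 7 mm deep nest on the carriage deck, 100 mm behind (+x) the knob, and rides along.
- nest (a point): Centre of the nest's floor on the carriage deck, 34 mm above the desk.
- pin: The plunger's steel pin, 8 mm in diameter with a flat end; origin at its tip, 14 mm above the desk when home (8 mm below the strip's top), z up. Slides on the strip's top when let down between holes. It bruises if pressed on the strip or the wall of a hole with more than 20 N, for instance by pushing on when the carriage is locked or sliding before the pin is clear.
- marker: Marker pen, 125 mm long and 14 mm thick, lying on the desk in front of the base; origin at its middle on the desk. To be left alone.
- spare_carrier: Empty grey tube carrier, 26 x 112 x 50 mm, standing on the desk beside the base's +y end; origin at the centre of its underside.

How it is judged:
By the outcome, as a careful person would: the job done as asked, in the order asked, and still so for the second after the job is handed in, with the robot touching nothing.
It also fails if it takes over 45 s, if anything falls off the work surface, if the arm or the gripper's body presses on something with over 40 N, if the wrist force passes 120 N, or if a joint passes its speed limit or range.

## Working session

There is one attempt and no reset: what is moved stays moved. The work goes in short steps, Python scripts to look and compute and a tool call to move; the robot and the scene stay as the last step left them, time stands still between calls to the robot, and variables do not carry over. Pictures are saved under pics/ and viewed, at most 10 in all, crops included, and the job is handed in when it is done.

Besides the shell and the picture viewer there is one more tool, called after "Call:" as name(argument=value, ...) on one line, values as JSON. play_rows: Moves the arm, as the interface text tells. Its arguments: {"type":"object","properties":{"deltas":{"type":"array"}},"required":["deltas"]}

```bash
mkdir -p pics; python3 - <<'E'
from cell import *
import cv2,numpy as np
for n in("side","top"):
    im=get_image(n); cv2.imwrite(f"pics/{n}0.png",im[:,:,::-1]); c=camera_info(n); print(n,c["fx"],c["fy"],c["cx"],c["cy"]); print(np.round(c["T"],3))
s=read_state(); print(s)
E
```

```text
side 591.670342267495 591.670342267495 320.5852011273516 233.29180511061304
[[ 8.25000e-01 -3.54000e-01  4.42000e-01  1.98558e+02]
 [-5.65000e-01 -4.81000e-01  6.70000e-01 -5.36007e+02]
 [-2.50000e-02 -8.02000e-01 -5.96000e-01  6.56840e+02]
 [ 0.00000e+00  0.00000e+00  0.00000e+00  1.00000e+00]]
top 611.6028323422833 611.6028323422833 337.96442213870404 232.1589693959332
[[-1.64000e-01 -9.67000e-01  1.97000e-01  4.09058e+02]
 [-9.86000e-01  1.60000e-01 -3.60000e-02  1.25009e+02]
 [ 3.00000e-03 -2.00000e-01 -9.80000e-01  9.66913e+02]
 [ 0.00000e+00  0.00000e+00  0.00000e+00  1.00000e+00]]
{'clock': 0.1, 'qpos': array([ 1.06920312,  0.62923881,  0.03843931,  1.51822634, -0.02701346,
        0.99630076, -0.02000201]), 'qd': array([-0.00076659, -0.00212784,  0.00226266, -0.00232639, -0.00154569,
       -0.00230045, -0.00128804]), 'tau': array([ 4.02759135e-03, -5.64523172e+01,  1.23080146e+00, -1.93966877e+01,
        1.13323313e-02,  5.51982157e-03,  4.20692047e-06]), 'eef_pos': array([ 274.19324178, -588.74569766,  230.50386939]), 'tool_rot': array([-3.13993688e+00,  3.96704375e-07,  4.35789226e-01]), 'force': array([ 0.52320793, -0.65910987,  0.59162807]), 'torque': array([-0.01081493, -0.04900578, -0.01741973]), 'gripper_force': 0.0, 'width': 85.40923698979469}
```

View pics/side0.png

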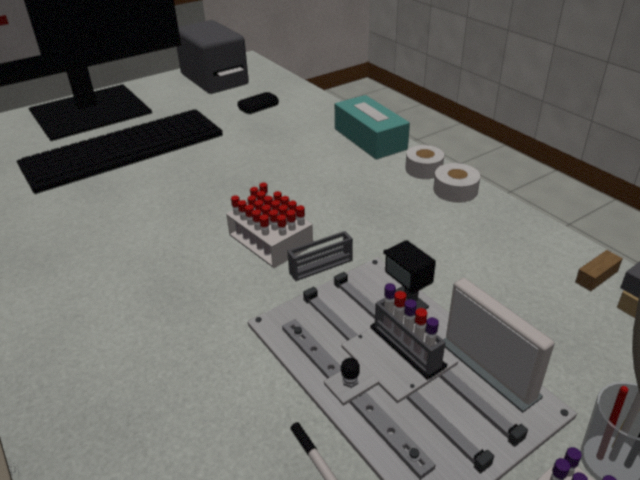

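View pics/top0.png

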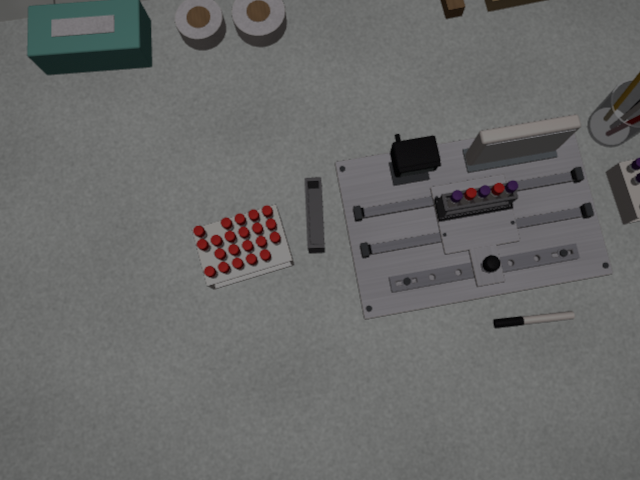

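The side view shows the knob at about (350,368) and the white panel at about (497,340). In the top view the knob is at (491,263), the panel at (525,140), the reader at (415,155) and the strip runs from (392,284) to (578,252). The panel is therefore at the image's right, which is the base's -y end.

```bash
cat > h.py <<'E'
from cell import *
import cv2,numpy as np
def ray(n,u,v):
    c=camera_info(n);T=np.array(c["T"]);d=T[:3,:3]@[(u-c["cx"])/c["fx"],(v-c["cy"])/c["fy"],1];return T[:3,3],d/np.linalg.norm(d)
def plane(n,u,v,z):
    o,d=ray(n,u,v);return o+d*(z-o[2])/d[2]
def tri(a,b):
    (o,d),(p,e)=ray("top",*a),ray("side",*b)
    s=np.linalg.lstsq(np.c_[d,-e],p-o,rcond=None)[0];A=o+s[0]*d;B=p+s[1]*e
    return (A+B)/2,np.linalg.norm(A-B)
E
python3 - <<'E'
from h import *
t=cv2.imread("pics/top0.png");s=cv2.imread("pics/side0.png")
def blobs(im,x0,y0,x1,y1,th):
    g=cv2.cvtColor(im,6)[y0:y1,x0:x1];m=(g<th).astype('u1')
    n,l,st,ce=cv2.connectedComponentsWithStats(m)
    return [(tuple(np.round(ce[i]+[x0,y0],1)),st[i,2:].tolist()) for i in range(1,n) if st[i,4]>6]
for th in(35,50):print(blobs(t,470,240,515,285,th),blobs(s,325,345,375,392,th))
for th in(80,):print(blobs(t,335,150,615,320,th))
a=cv2.resize(t[225:315,380:600],None,fx=3.6,fy=3.6,interpolation=cv2.INTER_CUBIC)
b=cv2.resize(s[310:480,270:450],None,fx=1.5,fy=1.5,interpolation=cv2.INTER_CUBIC)
c=np.zeros((590,800,3),'u1');c[:a.shape[0],:a.shape[1]]=a;c[330:330+b.shape[0],:b.shape[1]]=b
cv2.imwrite("pics/c1.png",cv2.convertScaleAbs(c,alpha=1.5))
E
```

```text
[((np.float64(490.8), np.float64(263.4)), [17, 16, 220])] [((np.float64(349.8), np.float64(368.4)), [18, 21, 297])]
[((np.float64(490.6), np.float64(263.5)), [18, 18, 236])] [((np.float64(349.8), np.float64(368.4)), [18, 22, 315])]
[((np.float64(412.5), np.float64(165.1)), [52, 36, 1500]), ((np.float64(502.6), np.float64(157.8)), [94, 23, 1431]), ((np.float64(342.0), np.float64(168.5)), [5, 6, 26]), ((np.float64(474.0), np.float64(199.9)), [231, 56, 2881]), ((np.float64(611.3), np.float64(178.8)), [9, 33, 166]), ((np.float64(571.7), np.float64(214.8)), [76, 27, 307]), ((np.float64(512.3), np.float64(222.2)), [4, 4, 12]), ((np.float64(439.6), np.float64(238.3)), [7, 15, 27]), ((np.float64(444.0), np.float64(234.2)), [3, 4, 10]), ((np.float64(372.1), np.float64(249.9)), [47, 17, 225]), ((np.float64(426.6), np.float64(243.6)), [16, 4, 28]), ((np.float64(412.7), np.float64(246.1)), [10, 3, 18]), ((np.float64(563.5), np.float64(252.2)), [24, 10, 122]), ((np.float64(490.4), np.float64(263.7)), [20, 18, 280]), ((np.float64(537.8), np.float64(256.8)), [7, 8, 29]), ((np.float64(473.0), np.float64(271.4)), [8, 31, 51]), ((np.float64(511.7), np.float64(261.4)), [7, 7, 26]), ((np.float64(554.6), np.float64(261.9)), [44, 9, 66]), ((np.float64(605.1), np.float64(264.8)), [7, 7, 34]), ((np.float64(526.2), np.float64(267.0)), [10, 3, 13]), ((np.float64(459.9), np.float64(271.1)), [6, 8, 19]), ((np.float64(515.7), np.float64(268.8)), [10, 3, 11]), ((np.float64(506.1), np.float64(270.6)), [7, 2, 8]), ((np.float64(433.4), np.float64(275.6)), [6, 7, 18]), ((np.float64(407.3), np.float64(280.5)), [23, 9, 94]), ((np.float64(406.0), np.float64(286.8)), [44, 15, 77]), ((np.float64(462.9), np.float64(278.4)), [5, 2, 7]), ((np.float64(438.5), np.float64(282.8)), [10, 3, 13]), ((np.float64(368.5), np.float64(308.2)), [6, 6, 28]), ((np.float64(511.6), np.float64(318.1)), [30, 4, 73])]
```

View pics/c1.png

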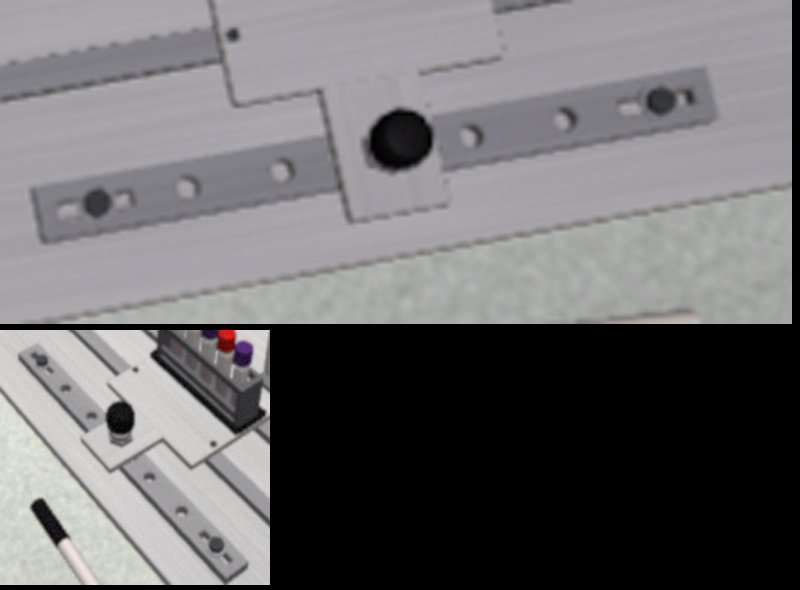

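The crop shows four holes at (471,135), (565,119), (283,169) and (188,186). The knob stands at (400,138), with the panel-side holes to its right.

```bash
python3 - <<'E'
from h import *
k,e=tri((490.7,263.6),(349.8,368.4));print("knob",k.round(1),e)
H=np.array([plane("top",380+a/3.6,225+b/3.6,22) for a,b in[(188,186),(283,169),(471.5,135),(565,119)]]);print(H.round(1))
S=np.array([plane("side",270+a/1.5,310+(b-330)/1.5,22) for a,b in[(65,388),(91,415),(150,477),(181,512)]]);print(S.round(1))
for p in (H,S):
  d=(p[0]-p[3]);print(np.linalg.norm(d),np.degrees(np.arctan2(-d[0],d[1])))
# base corner screws, z~12
C=np.array([plane("top",*p,13) for p in[(368.5,308.2),(605.1,264.8),(342,168.5)]]);print(C.round(1))
d=C[0]-C[1];th=np.arctan2(-d[0],d[1]);print("screws",np.linalg.norm(d),np.degrees(th))
u=np.array([-np.sin(th),np.cos(th),0])
for p in(H,S):print("holes rel knob along y",((p-k)@u).round(1), "x",((p-k)@[np.cos(th),np.sin(th),0]).round(1))
m=(C[0]+C[1])/2;print("knob rel mid",(k-m)@u)
E
```

```text
knob [ 507.  -126.8   56.9] 0.09054507220197106
[[ 505.5  -42.3   22. ]
 [ 506.   -84.3   22. ]
 [ 507.2 -168.1   22. ]
 [ 507.4 -209.7   22. ]]
[[ 504.3  -43.8   22. ]
 [ 505.4  -85.1   22. ]
 [ 507.1 -170.4   22. ]
 [ 506.4 -212.4   22. ]]
167.44679957917813 0.6574948996399002
168.6021050326708 0.7068939479730382
[[ 474.3   63.3   13. ]
 [ 480.3 -316.6   13. ]
 [ 704.1   66.5   13. ]]
screws 379.9667755162688 0.9018206082825079
holes rel knob along y [ 84.5  42.5 -41.3 -83. ] x [-0.1 -0.3 -0.4 -0.9]
holes rel knob along y [ 83.   41.7 -43.6 -85.6] x [-1.3 -0.9 -0.6 -1.9]
knob rel mid -0.6147531688351373
```

Call:
play_rows(deltas=[406,-320,80,0,0,0.42,1,406,-320,80,0,0,0.42,1,406,-320,80,0,0,0.42,1,406,-320,80,0,0,0.42,1,406,-320,80,0,0,0.42,1,406,-320,80,0,0,0.42,1,406,-320,80,0,0,0.42,1,406,-320,80,0,0,0.42,1,406,-320,80,0,0,0.42,0.7,406,-320,80,0,0,0.42,0.7])

```text
clock: 1.35
eef_pos: [507.8, -125.4, 150.7]
tool_rot: [-3.141, 0.001, 0.021]
force: [-0.6, -1.2, 0.3]
width: 59.7
gripper_force: 0.0
```

Call:
play_rows(deltas=[-0.8,1.4,40,0,0,0,0.7,-0.8,1.4,75,0,0,0,0.6,-0.8,1.4,95,0,0,0,0.6,-0.8,1.4,106,0,0,0,0.6,-0.8,1.4,106,0,0,0,0.6])

```text
clock: 1.98
eef_pos: [506.0, -130.3, 45.1]
tool_rot: [3.141, 0.001, 0.014]
force: [-0.8, 0.2, 0.9]
width: 51.2
gripper_force: 0.0
```

```bash
python3 - <<'E'
from h import *
s=get_image("side")[260:470,240:480,::-1]
t=get_image("top")[180:340,380:620,::-1]
c=np.vstack([cv2.resize(s,(660,330*660//680*0+330)) if 0 else cv2.resize(s,None,fx=1.6,fy=1.6),cv2.resize(t,None,fx=1.6,fy=1.6)])
cv2.imwrite("pics/c2.png",cv2.convertScaleAbs(c,alpha=1.5));st=read_state();print(st["eef_pos"],st["tool_rot"],st["force"],st["width"])
E
```

```text
[ 506.98038477 -129.94975538   46.03234512] [ 3.14103694e+00 -1.17545613e-03  1.49023488e-02] [-0.58052998 -0.81670858  0.17016615] 51.32295292049284
```

View pics/c2.png

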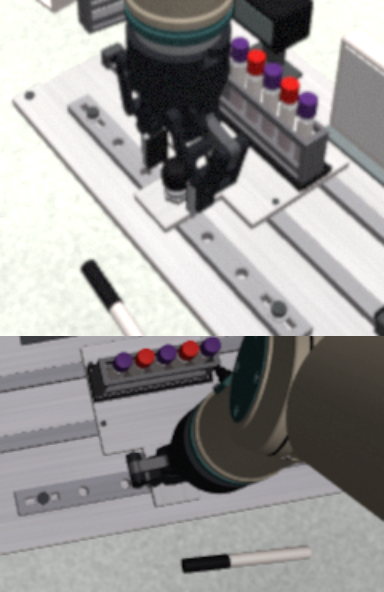

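The knob (176,175 in the crop) is between the two fingers, the carrier is clear of the gripper, and the marker is untouched. Next I close on the knob.

Call:
play_rows(deltas=[0,-2,0,0,0,0,0.45,0,-2,0,0,0,0,0.35,0,-2,0,0,0,0,0.2,0,-2,0,0,0,0,0.1,0,-2,0,0,0,0,0.1,0,-2,0,0,0,0,0.1])

```text
clock: 2.82
eef_pos: [507.0, -127.2, 46.1]
tool_rot: [3.141, -0.001, 0.016]
force: [-0.8, 0.1, 5.5]
width: 23.0
gripper_force: 58.5
```

Call:
play_rows(deltas=[0,0,-3,0,0,0,0.1,0,0,-6,0,0,0,0.1,0,0,-6,0,0,0,0.1])

```text
clock: 3.2
eef_pos: [507.0, -127.2, 51.1]
tool_rot: [3.141, -0.001, 0.016]
force: [2.5, -0.2, -10.9]
width: 23.1
gripper_force: 59.3
```

Call:
play_rows(deltas=[0,0,-3,0,0,0,0.1,0,0,-5.5,0,0,0,0.1,0,0,-5.5,0,0,0,0.1,0,0,-5.5,0,0,0,0.1])

```text
clock: 3.7
eef_pos: [506.9, -127.2, 56.8]
tool_rot: [3.141, -0.001, 0.016]
force: [4.7, -1.7, -15.3]
width: 23.0
gripper_force: 59.5
```

```bash
python3 - <<'E'
from h import *
s=get_image("side")[330:410,300:420,::-1]
cv2.imwrite("pics/c3.png",cv2.convertScaleAbs(cv2.resize(s,None,fx=4,fy=4,interpolation=2),alpha=1.7));st=read_state();print(st["eef_pos"],st["force"],st["width"])
E
```

```text
[ 506.90450268 -127.155906     56.81943479] [  5.30264458  -1.272583   -14.55346834] 23.36214077035479
```

View pics/c3.png

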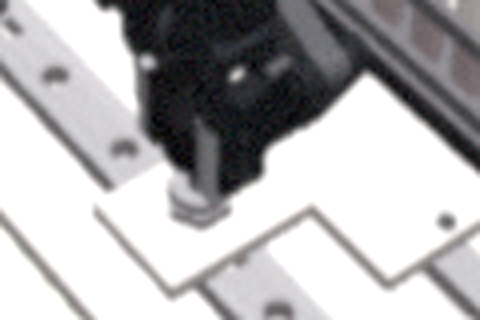

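The nut is now visible under the fingers with the knob well above it, around (200,205), and the force matches the spring lifted about 11 mm. Now I slide towards the panel with the plunger held up.

Call:
play_rows(deltas=[0,1,0,0,0,0,0.1,0,3,0,0,0,0,0.1,0,6,0,0,0,0,0.1,0,10,0,0,0,0,0.1,0,14,0,0,0,0,0.1,0,18,0,0,0,0,0.1,0,22,0,0,0,0,0.1,0,25,0,0,0,0,0.1,0,27,0,0,0,0,0.1,0,27,0,0,0,0,0.1])

```text
clock: 5.0
eef_pos: [507.3, -153.5, 56.7]
tool_rot: [-3.141, -0.0, 0.016]
force: [4.7, 0.5, -14.7]
width: 23.0
gripper_force: 59.5
```

Call:
play_rows(deltas=[0,2,0,0,0,0,0.1,0,6,0,0,0,0,0.1,0,12,0,0,0,0,0.1,0,19,0,0,0,0,0.1,0,26,0,0,0,0,0.1,0,33,0,0,0,0,0.1,0,40,0,0,0,0,0.1,0,46,0,0,0,0,0.1,0,50,0,0,0,0,0.1,0,50,0,0,0,0,0.1])

```text
clock: 6.25
eef_pos: [508.1, -203.7, 56.6]
tool_rot: [-3.141, -0.0, 0.016]
force: [5.5, -0.2, -16.0]
width: 23.2
gripper_force: 59.6
```

```bash
python3 - <<'E'
from h import *
s=get_image("side")[300:480,250:490,::-1]
cv2.imwrite("pics/c4.png",cv2.convertScaleAbs(cv2.resize(s,None,fx=3,fy=3,interpolation=2),alpha=1.7));st=read_state();print(st["eef_pos"],st["force"],st["width"])
E
```

```text
[ 508.03461943 -203.74421204   56.64989552] [  5.80687644  -0.85349557 -15.24942638] 23.15556057914325
```

View pics/c4.png

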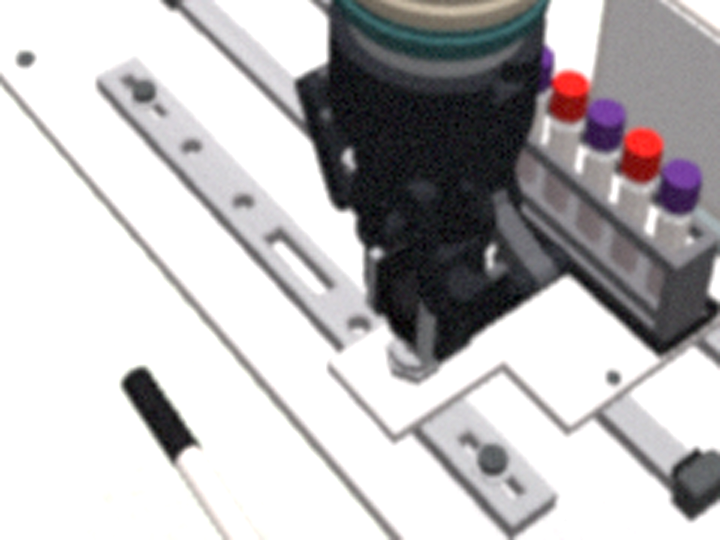

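The carriage slid with the plunger up: the loading slot is now exposed at (300,260) and the tubes are in front of the panel. I lower the plunger almost onto the strip and let go.

Call:
play_rows(deltas=[0,0,1,0,0,0,0.1,0,0,2.2,0,0,0,0.1,0,0,2.2,0,0,0,0.1,0,0,2.2,0,0,0,0.36,0,0,2.2,0,0,0,0.36,0,0,2.2,0,0,0,0.36,0,0,5,0,0,0,0.36,0,0,6,0,0,0,0.36,0,0,6,0,0,0,0.36])

```text
clock: 7.42
eef_pos: [507.6, -204.1, 50.7]
tool_rot: [-3.141, 0.0, 0.016]
force: [-0.4, 0.1, -0.7]
width: 30.9
gripper_force: 0.0
```

Call:
play_rows(deltas=[0,1,0,0,0,0,0.36,0,2,0,0,0,0,0.36,0,3,0,0,0,0,0.36,0,3.5,0,0,0,0,0.36,0,4,0,0,0,0,0.36,0,4.5,0,0,0,0,0.36,0,5,0,0,0,0,0.36,0,5.5,0,0,0,0,0.36,0,6,0,0,0,0,0.36])

```text
clock: 8.55
eef_pos: [507.9, -208.0, 50.7]
tool_rot: [-3.139, 0.001, 0.017]
force: [0.2, 4.9, 1.2]
width: 30.8
gripper_force: 2.8
```

Call:
play_rows(deltas=[0,0.4,0,0,0,0,0.36,0,0.8,0,0,0,0,0.36,0,1.2,0,0,0,0,0.36,0,1.6,0,0,0,0,0.36,0,2,0,0,0,0,0.36])

```text
clock: 9.18
eef_pos: [507.9, -210.1, 50.7]
tool_rot: [-3.139, 0.001, 0.017]
force: [0.9, 5.5, 0.4]
width: 30.8
gripper_force: 2.8
```

Call:
play_rows(deltas=[0,0.4,0,0,0,0,0.36,0,0.8,0,0,0,0,0.36,0,1.2,0,0,0,0,0.36,0,1.6,0,0,0,0,0.36])

```text
clock: 9.68
eef_pos: [507.9, -212.1, 50.4]
tool_rot: [-3.14, 0.001, 0.017]
force: [0.4, 4.2, -2.4]
width: 30.8
gripper_force: 2.7
```

Call:
play_rows(deltas=[0,0.4,0,0,0,0,0.36,0,0.8,0,0,0,0,0.36,0,1.2,0,0,0,0,0.36])

```text
clock: 10.05
eef_pos: [507.8, -215.2, 50.7]
tool_rot: [3.142, 0.0, 0.015]
force: [0.5, 3.1, -2.9]
width: 30.8
gripper_force: 1.6
```

```bash
python3 - <<'E'
from h import *
s=get_image("side")[340:460,330:490,::-1]
cv2.imwrite("pics/c5.png",cv2.convertScaleAbs(cv2.resize(s,None,fx=4,fy=4,interpolation=2),alpha=1.9));st=read_state();print(st["eef_pos"],st["force"],st["width"],st["tau"].round(2))
E
```

```text
[ 507.80240874 -215.0964915    50.73370026] [-0.08565913  2.76603714 -1.63098661] 30.856054046599994 [  1.49 -54.45   3.82 -10.87   0.38  -0.34   0.  ]
```

View pics/c5.png

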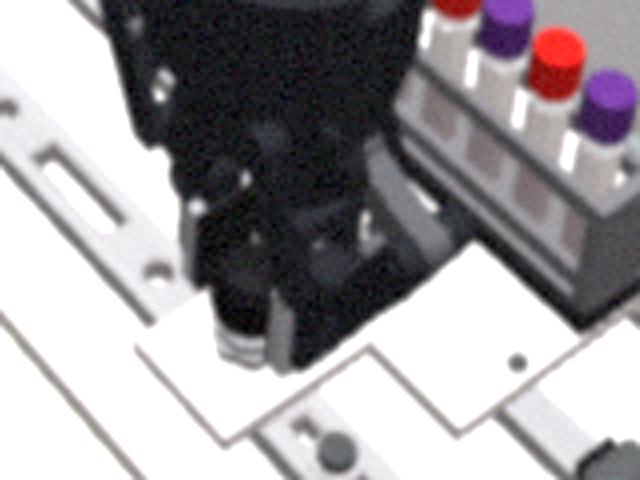

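The knob now looks low: the silver band below it is about 10 px in the original image, as when home. I check with a gentle push.

Call:
play_rows(deltas=[0,0.4,0,0,0,0,0.36,0,0.8,0,0,0,0,0.36,0,0.8,0,0,0,0,0.36])

```text
clock: 10.48
eef_pos: [507.8, -215.2, 50.7]
tool_rot: [-3.141, 0.0, 0.016]
force: [0.8, 4.7, -2.3]
width: 30.4
gripper_force: 2.3
```

Locked, it seems: the 0.8 mm command produced no movement and 2 N more force. I back off and look.

Call:
play_rows(deltas=[0,-2,0,0,0,0,0.45,0,-4,0,0,0,0,0.6,0,-4,0,0,0,0,0.6,0,-4,-20,0,0,0,0.6,0,-4,-60,0,0,0,0.6,0,-4,-120,0,0,0,0.6,-60,-4,-160,0,0,0,0.6,-60,-4,-160,0,0,0,0.6])

```text
clock: 11.48
eef_pos: [445.8, -214.0, 213.2]
tool_rot: [3.14, -0.002, 0.013]
force: [-0.5, -0.1, -0.9]
width: 51.1
gripper_force: 0.0
```

```bash
python3 - <<'E'
from h import *
im=get_image("side");t=get_image("top")
s=im[300:480,300:500,::-1]
a=cv2.resize(s,None,fx=3,fy=3,interpolation=2);cv2.imwrite("pics/c6.png",cv2.convertScaleAbs(a,alpha=1.7))
cv2.imwrite("pics/top6.png",t[:,:,::-1]);cv2.imwrite("pics/side6.png",im[:,:,::-1])
g=cv2.cvtColor(s,6);n,l,st,ce=cv2.connectedComponentsWithStats((g<35).astype('u1'))
for i in range(1,n):
  if st[i,4]>100:print(ce[i]+[300,300],st[i])
st=read_state();print(st["eef_pos"],st["force"])
E
```

```text
[336.322 314.096] [ 23   0  23  32 500]
[381.51059991 325.2232747 ] [  50    0   66   66 2217]
[452.64959569 396.13207547] [111  60  83  62 371]
[392.53687316 412.26253687] [ 83 101  19  23 339]
[305.06024096 440.61445783] [  0 127  14  25 166]
[ 447.64258432 -213.28246598  211.7350073 ] [ 0.49540818 -0.17770275  0.21574554]
```

View pics/c6.png

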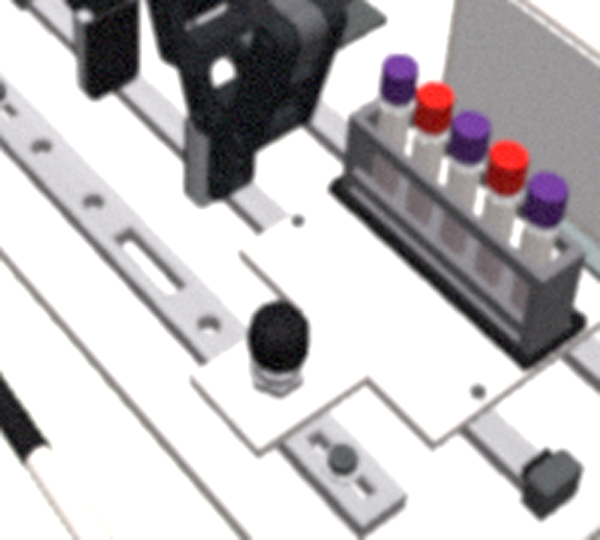

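The knob sits low on the nut at (278,338) in the crop, as at the start. The carrier is in its nest in front of the panel. As a number check I work out the knob's height.

```bash
python3 - <<'E'
from h import *
for u,v,x in((349.8,368.4,507.0),(392.5,412.3,508.1),(392.5,412.3,509)):
    o,d=ray("side",u,v);print((o+d*(x-o[0])/d[0]).round(1))
E
```

```text
[ 507.  -126.8   57. ]
[ 508.1 -211.2   57.3]
[ 509.  -210.3   55.5]
```

The knob is at its home height (57.3 mm against 57.0 mm at the start), with 84.4 mm travelled and the pin home in the last hole.

```bash
python3 -c "
from cell import *
print(finish_job())"
```

```text
the job is handed in; nothing more can be done
None
```

The job is done and handed in: the carriage stands in front of the light panel with its plunger home in the last hole on that side, the tube carrier is still in its nest, and the arm is clear of everything.

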